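# Load a dropper bottle into the reader carousel and index it one click

### The job

Stand the amber dropper bottle that stands by itself near the vice in the empty carousel pocket at the yellow load mark and press it straight down until the sprung seat inside pushes back with about 12 N (at least 9, never more than 20), then let go. Then turn the wheel gently (it has a centre knob) one click clockwise (seen from above), neither further nor backwards, so that the bottle stands upright in its pocket in front of the black reader, and let go; leave the loupe, the tin and the lens ring where they are.

Things in the scene. Friction and masses are not known exactly. Their poses are not given: they have to be found in the camera images.
- bottle: The loose amber glass dropper bottle, upright on the table right of the carousel, near the vice, 102 mm tall, about 60 g (varies). Round body 31 mm in diameter to 45 mm up, shoulder narrowing to 20 mm at 56 mm, black cap 20 mm in diameter from 60 to 75 mm, a thin bulb above. Origin: centre of the underside; z up. Two more are already in cups on the far side of the wheel. Not the one far back.
- carousel: Grey round foot (208 mm across, 18 mm high, fixed) carrying an aluminium wheel with six grey cups on a 72 mm radius, 60 degrees apart. Origin: on the wheel axis at table level; z up. Load mark (yellow diamond on a tongue of the foot) toward its -x; the reader, a black post 85 mm high beyond the wheel's edge, stands 60 degrees clockwise from there, toward (-0.5, 0.87) in its frame.
- load_mouth (a point): Centre of the mouth, at lip height, of the cup at the load mark; fixed to the foot, axes as the carousel's. Cup: 45 mm across the lip, bore 33 mm, flared to 39 mm in its top 4 mm. In it is a sprung seat (3.5 N per mm, 10 mm travel), its free top 20 to 32 mm below the lip, set differently each time and not measured: it must be felt. Let off, the seat lifts the bottle again.
- reader_mouth (a point): Centre of the mouth (lip height, 76 mm above the table) of the cup position in front of the reader, one click clockwise from the load mark; fixed to the foot; axes as those of the carousel.
- wheel (a joint): Angle of the wheel, rad, 0 at the start, growing clockwise seen from above. It rests in a detent every 1.047 rad (60 degrees); the detent resists with up to about 0.36 N m, most at a quarter click, and from half a click on pulls the wheel on to the next rest.
- knob (a point): Centre of the black bar knob on the wheel axis, which turns the wheel: 40 mm long along this point's x, 12 mm thick along its y, 30 mm high, its top 146 mm above the table. It turns with the wheel. Under it is a 44 mm round flange, top at 117 mm.
- loupe: Bystander: tapered black eye loupe with white rim, 39 mm across, 40 mm high, standing on the table; origin: centre of the underside.
- tin: Bystander: round green and grey parts tin, 67 mm across, 24 mm high; origin: centre of the underside.
- lens_ring_c: Bystander: lens in a black ring with grip tab lying on the table, 54 x 46 x 8 mm; origin: centre of the underside.
There are look-alikes about, which are no part of the job. Leave any purple or turquoise look-alike of the bottle alone.

How it is judged:
On the way, in this order (a step that is already met when the one before it is completed fails the run):
1. the bottle, upright in the cup at the load mark, is pressed onto the sprung seat with more than 8 N while the wheel stands at its first rest (horizontal distance between bottle and load_mouth below 0.006 m and z of bottle in the frame of load_mouth below -0.019 m and angle between bottle's own z axis and vertical below 0.17 rad and contact force between bottle and carousel above 8 N and value of joint wheel between -0.15 and 0.15 rad), for 0.2 s.
2. the bottle, still in the same cup at the load mark, is let go there (contact force between the fingers and bottle below 0.1 N and horizontal distance between bottle and load_mouth below 0.01 m and z of bottle in the frame of load_mouth below -0.016 m), for 0.1 s.
At the end, for the whole second after the job is handed in: The wheel rests one click on (1.047 rad, within 0.08 rad), and the bottle stands still and upright (within 0.17 rad) in its cup in front of the reader: axis within 10 mm of the reader mouth, foot at least 16 mm below the lip, everything let go (value of joint wheel between 0.967 and 1.127 rad and velocity of joint wheel between -0.05 and 0.05 rad/s and horizontal distance between bottle and reader_mouth below 0.01 m and z of bottle in the frame of reader_mouth below -0.016 m and angle between bottle's own z axis and vertical below 0.17 rad and linear speed of bottle below 0.02 m/s); the robot touches nothing.
It fails at once if the bottle is pressed against the carousel with more than 22 N (contact force between bottle and carousel above 22 N).
It fails at once if the wheel is turned well past one click (1.4 rad) or backwards by more than 0.3 rad (value of joint wheel above 1.4 rad or value of joint wheel below -0.3 rad).
It fails at once if the wheel is spun faster than 4 rad/s (velocity of joint wheel above 4 rad/s).
It fails at once if the loupe, the tin or the lens ring is moved by more than 2 cm (distance of any of loupe, tin, lens_ring_c from where it was at the start of the episode above 0.02 m).
It also fails if it takes over 67 s, if anything falls off the work surface, if the arm or the gripper's body presses on something with over 40 N, if the wrist force passes 120 N, or if a joint passes its speed limit or range.

### The arm

A 7-joint arm with a two-finger parallel gripper is mounted at the origin on a cart in front of the work surface, level with it; the furniture and walls round the work are solid. World frame = base frame: x ahead of the robot, y to its left, z up, the work surface at z = 0. Lengths are in m, angles in rad, forces in N, time in s.
With the tool pointing down it reaches from about 0.4 to 0.85 m from the base axis. Payload 6.9 kg.
Tool frame: the origin (TCP) lies midway between the tips of the shut fingers; the grasp point (between the pads) lies 19 mm behind it; z points along the fingers, y is the line along which they close (so a half turn about z gives the same grasp; the last joint's range is limited). The gripper opens to 85 mm and grips with 20 to 120 N. Pads are 22 mm wide; open, the fingers measure 114 mm over their backs; the gripper's body (76 mm by 85 mm) begins 54 mm behind the grasp point. The pads swing forward as they close: fully open they stand 13 mm farther back than shut.
Start: joints at [-1.19, 0.507, -0.238, 1.5, 0.126, 1.149, -0.155], TCP at [0.17, 0.602, 0.231] pointing down, gripper open.
Joint ranges: [-3.08, 3.08], [-0.24, 2.05], [-1.43, 1.35], [0, 2.5], [-1.52, 4.66], [0.17, 1.96], [-2.89, 2.89]. Speed limits (rad/s): [2.39, 2.39, 3.14, 3.14, 3.14, 3.14, 3.14].

### API

Orientations are given as a rotation vector (axis times angle).
In Python, from rig import r gives the robot as it stands.
- The arm moves only by the tool play_rows, never from a script. Its arguments are lists of equal length, an entry for each row: "dp": the shift along the tool's x, y, z as a fraction of full scale, a list of three; "rotation": the turn, a rotation vector about the tool's x, y, z as a fraction of full scale, a list of three; "grip": the gripper command: -1 is shut, 1 is fully open, values between are in proportion. In form: {"dp": [[tx, ty, tz], ...], "rotation": [[ax, ay, az], ...], "grip": [grip, ...]}. A call has 1 to 20 rows; each row shifts and turns the commanded pose from where the row before left it, along the tool's axes as they then stand; what a row does not reach is not made up. Full scale, the value 1, is 30 mm for a shift and 120 degrees for a turn. A row lasts 1/10 s, in which the tool goes at most 50 mm and 8.59 degrees, less where a joint would pass 70% of its speed; a pose out of reach is approached as far as the arm can. A call with a number of a shift or a turn outside -1 to 1 is refused whole. A call with a gripper value outside its range is refused whole. The fingers move at their own pace and stop on an object; "newtons" is the grip in N (left out, the last holds). Time passes only in rows, so rows that do not move let the fingers close. It gives the time, the measured TCP pose, the force, the opening and the grip force at its end, in the units of the state.
- r.read_state(): the state, without advancing time (a new reading comes with each control period).
- r.get_image(name): name is "side" or "top" or "wrist"; returns a dict with "image" (384x512x3 uint8, red, green, blue), "z_map" (384x512 float32, m along the optical axis (not along the pixel's ray), 0 where there is no reading), "fov_y" (degrees; the focal length in pixels is half the picture's height over the tangent of half this angle, whatever the lens; pixels are square), "cx", "cy" (the principal point, pixels), "world_to_cam" (4x4, takes a point from world to camera coordinates). Camera axes: x right, y down, z forward; pixel columns grow to the right and rows downward; lengths in m; the calibration is good to about 2 mm. A picture is of the moment at which its call begins.
- r.job_done(): hands the job in; it is judged then, once.
The state is a dict: "clock": time; "joint_positions": joint angles; "joint_velocities": joint speeds; "tau": joint torques, N m; "ee_pos": TCP position; "eef_rot": TCP orientation; "contact_force": force on the tool from outside, world axes, zero at the start; "ft_torque": the same for the moment, N m; "finger_gap": opening from 0.0 (shut) to 1.0 (fully open); "gripper_force": force on a finger pad.
Only numpy, scipy, OpenCV 4.12 (cv2) and the standard library are available. Lean on these libraries where they do the work, as an engineer would, in place of code of your own. Each camera call takes 0.05 s, during which the arm holds its last target. There are 200 camera calls.

## Working session

There is one attempt and no reset: what is moved stays moved. The work goes in short steps, Python scripts to look and compute and a tool call to move; the robot and the scene stay as the last step left them, time stands still between calls to the robot, and variables do not carry over. Pictures are saved under pics/ and viewed, at most 10 in all, crops included, and the job is handed in when it is done.

Besides the shell and the picture viewer there is one more tool, called after "Request:" by a JSON object that holds its "name" and its "arguments". play_rows: Moves the arm, as the interface text tells. Its arguments: {"type":"object","properties":{"dp":{"type":"array","items":{"type":"array","items":{"type":"number"}}},"rotation":{"type":"array","items":{"type":"array","items":{"type":"number"}}},"grip":{"type":"array","items":{"type":"number"}},"newtons":{"type":"number"}},"required":["dp","rotation","grip"]}

```bash
mkdir -p pics; cat > h.py <<'E'
import numpy as np,cv2
from rig import r
def pt(im,u,v,z=None):
    f=im["image"].shape[0]/2/np.tan(np.radians(im["fov_y"])/2)
    d=im["z_map"][int(v),int(u)] if z is None else z
    c=np.array([(u-im["cx"])*d/f,(v-im["cy"])*d/f,d,1])
    return (np.linalg.inv(im["world_to_cam"])@c)[:3]
def cloud(im):
    H,W=im["z_map"].shape;f=H/2/np.tan(np.radians(im["fov_y"])/2)
    u,v=np.meshgrid(np.arange(W),np.arange(H));d=im["z_map"]
    c=np.stack([(u-im["cx"])*d/f,(v-im["cy"])*d/f,d,np.ones_like(d)],-1)
    P=(c@np.linalg.inv(im["world_to_cam"]).T)[...,:3];P[d==0]=np.nan;return P
def save(n,im): cv2.imwrite(n,cv2.cvtColor(im,cv2.COLOR_RGB2BGR))
E
python3 - <<'E'
from h import *
s=r.read_state();print(s)
a=r.get_image("top");b=r.get_image("side")
np.savez("first.npz",**{k+"_"+n:v for n,i in(("top",a),("side",b)) for k,v in i.items()})
save("pics/top.png",cv2.resize(a["image"],(768,576),interpolation=cv2.INTER_CUBIC))
save("pics/side.png",cv2.resize(b["image"],(768,576),interpolation=cv2.INTER_CUBIC))
E
```

```text
{'clock': 0.0, 'joint_positions': array([-1.19052087,  0.50830874, -0.23753483,  1.50114704,  0.12573077,
        1.1488775 , -0.15478493]), 'joint_velocities': array([-0.00135744,  0.00043318,  0.00023733,  0.00177696, -0.00062287,
       -0.00075137, -0.000524  ]), 'tau': array([-3.79250396e-04, -6.20592213e+01, -2.18657658e+00, -2.49632925e+01,
        1.26654198e-02,  1.25487201e-02, -6.06514305e-07]), 'ee_pos': array([0.16952442, 0.60104979, 0.23044318]), 'eef_rot': array([-4.30148444e-01, -3.11182025e+00,  2.72937658e-03]), 'contact_force': array([-0.28087324,  0.01696098, -0.01533791]), 'ft_torque': array([-0.01877224, -0.04609314,  0.01507348]), 'gripper_force': 0.0, 'finger_gap': 0.9979530317943088}
```

View pics/top.png

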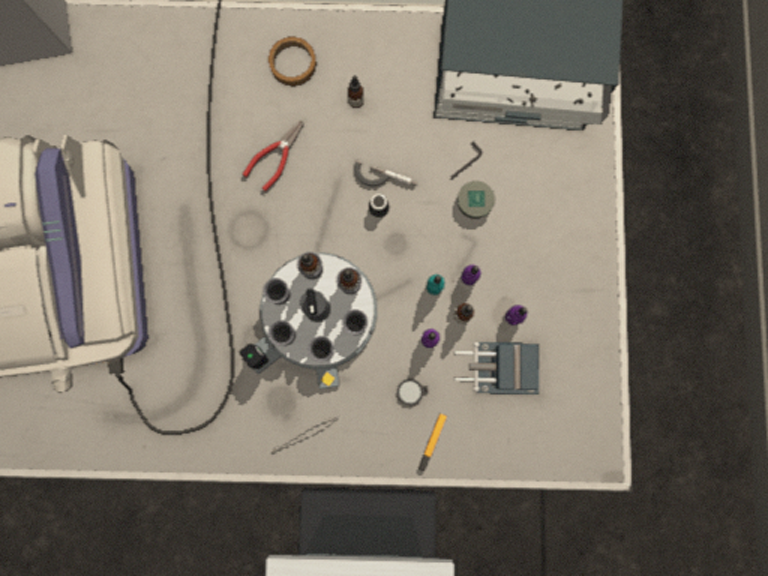

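View pics/side.png

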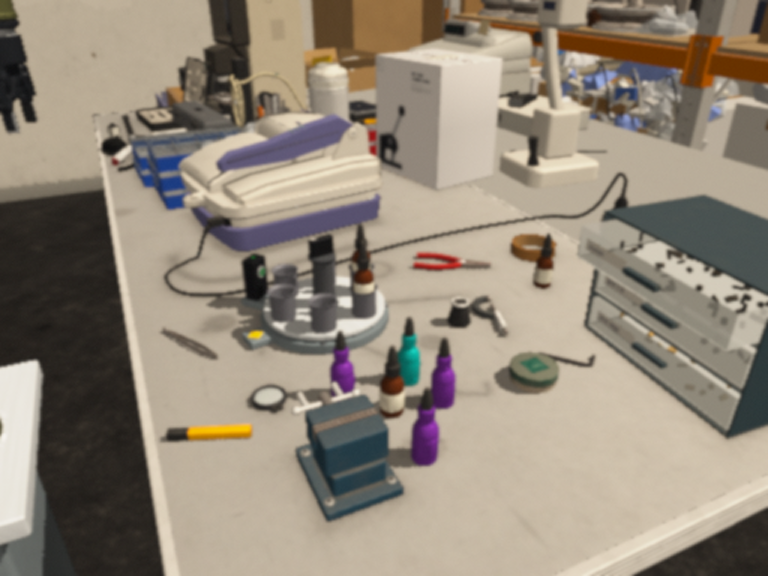

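Candidates for the bottle (768-px pictures):
- Amber by the vice: top (465,312), side (391,385).
- Amber far back: (355,92).
- Two amber in cups: (309,264) and (348,279).
- Purple: (430,338), (471,274) and (515,315).
- Turquoise: (436,284).

I choose (465,312). The yellow mark is at (328,379), the reader at (253,355) and the cup to fill at (321,347).

```bash
python3 - <<'E'
from h import *
from scipy.optimize import least_squares
a=r.get_image("top");b=r.get_image("side")
P=cloud(a);Q=cloud(b)
print("cam top",np.linalg.inv(a["world_to_cam"])[:3,3],"side",np.linalg.inv(b["world_to_cam"])[:3,3])
for n,u,v in [("knob",315,305),("cupL",321,347),("diam",328,379),("reader",253,355),("bottle",465,312),("table",400,430),("p1",430,338),("t",436,284),("p2",471,274),("p3",515,315)]:
    print(n,pt(a,u/1.5,v/1.5).round(4))
# cup lips
k=pt(a,315/1.5,305/1.5)
m=(abs(P[...,2]-.076)<.004)&(np.hypot(P[...,0]-k[0],P[...,1]-k[1])<.12)
L=P[m][:,:2]
n,lab,st,ce=cv2.connectedComponentsWithStats(m.astype(np.uint8))
for i in range(1,n):
    if st[i,4]>15:
        X=P[lab==i][:,:2]
        q=least_squares(lambda p:np.hypot(X[:,0]-p[0],X[:,1]-p[1])-.0205,X.mean(0)).x
        print("lip",st[i,4],ce[i].round(1),q.round(4),np.median(P[lab==i][:,2]).round(4))
# model fit: 6 cups, lip annulus 16.5(19.5)..22.5
def res(p):
    d=np.min([np.hypot(L[:,0]-p[0]-.072*np.cos(p[2]+j*np.pi/3),L[:,1]-p[1]-.072*np.sin(p[2]+j*np.pi/3)) for j in range(6)],0)
    return np.clip(abs(d-.0205)-.0015,0,.006)
best=min((least_squares(res,[k[0],k[1],t],x_scale=[.01,.01,.1]) for t in np.linspace(0,1.0,8)),key=lambda o:o.cost)
print("carousel",best.x,best.cost,len(L),"knob",k)
# yellow
for nm,im,C in(("top",a,P),("side",b,Q)):
    h=cv2.cvtColor(im["image"],cv2.COLOR_RGB2HSV);y=(h[...,0]>20)&(h[...,0]<35)&(h[...,1]>150)&(h[...,2]>120)
    y&=np.hypot(C[...,0]-best.x[0],C[...,1]-best.x[1])<.18
    print(nm,"yellow",np.nanmean(C[y],0),y.sum())
# bottle
c=pt(a,465/1.5,312/1.5)
for nm,C in(("top",P),("side",Q)):
    m=(np.hypot(C[...,0]-c[0],C[...,1]-c[1])<.035)
    for lo,hi in((.015,.045),(.06,.075),(.08,.11)):
        X=C[m&(C[...,2]>lo)&(C[...,2]<hi)]
        if len(X)>5:print(nm,lo,len(X),X.mean(0).round(4),X.min(0).round(4),X.max(0).round(4))
crop=b["image"][200:330,170:330]
save("pics/crop.png",cv2.resize(crop,None,fx=4,fy=4,interpolation=cv2.INTER_CUBIC))
E
```

```text
cam top [ 0.44085458 -0.03218852  1.22492095] side [ 0.31169596 -0.7197951   0.50891239]
knob [0.5672 0.0788 0.1453]
cupL [0.5065 0.0754 0.0533]
diam [0.4533 0.0646 0.0162]
reader [0.489  0.1845 0.0825]
bottle [ 0.5692 -0.1655  0.0787]
table [ 0.3684 -0.0628 -0.0005]
p1 [ 0.5237 -0.1071  0.0867]
t [ 0.6156 -0.1165  0.0776]
p2 [ 0.6347 -0.1758  0.0739]
p3 [ 0.5691 -0.2542  0.052 ]
lip 64 [205.2 179.3] [0.6478 0.0979] 0.0748
lip 82 [232.4 186.9] [0.622 0.03 ] 0.0753
lip 88 [183.3 192.9] [0.5996 0.1527] 0.0758
lip 90 [236.7 213.8] [0.5498 0.018 ] 0.0754
lip 96 [187.1 220.8] [0.5286 0.1406] 0.0753
lip 94 [214.1 231.8] [0.5035 0.0734] 0.0754
carousel [0.57517063 0.08543125 0.17399206] 0.00039807552162173193 537 knob [0.56716438 0.07883753 0.14532777]
top yellow [0.45392008 0.06618491 0.01614368] 37
side yellow [0.45649277 0.06470917 0.01579712] 37
top 0.015 32 [ 0.5677 -0.1628  0.0327] [ 0.5587 -0.1851  0.0159] [ 0.5865 -0.1534  0.0447]
top 0.06 17 [ 0.5716 -0.1694  0.0711] [ 0.565  -0.1788  0.0613] [ 0.5827 -0.1613  0.0742]
top 0.08 24 [ 0.5728 -0.1688  0.0938] [ 0.5666 -0.1739  0.0802] [ 0.5806 -0.1642  0.1059]
side 0.015 199 [ 0.5681 -0.1828  0.0304] [ 0.5566 -0.1894  0.015 ] [ 0.5847 -0.1692  0.045 ]
side 0.06 69 [ 0.5717 -0.1788  0.0688] [ 0.564  -0.184   0.0602] [ 0.5833 -0.171   0.0747]
side 0.08 76 [ 0.5728 -0.1757  0.0913] [ 0.5671 -0.1805  0.0801] [ 0.5795 -0.1698  0.1029]
```

View pics/crop.png

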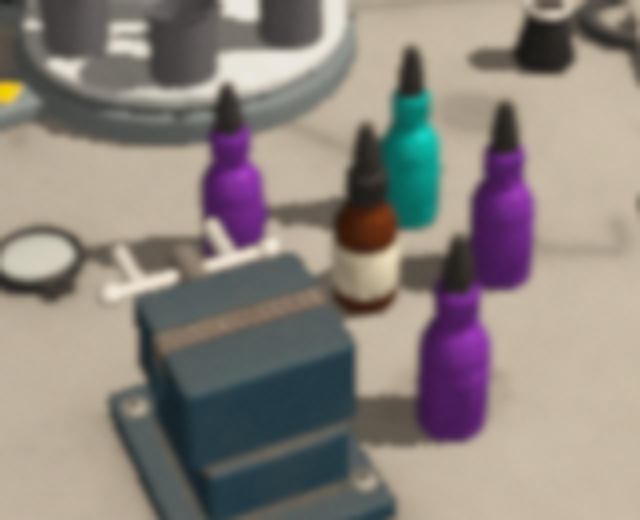

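The crop shows the amber bottle with its cream label at crop (367,220). The purple and turquoise bottles round it are at least 60 mm away. The measurements agree: lips are at 75 mm and the load and reader cups fit the 72 mm radius. I'm moving above the bottle.

Request:
{"name": "play_rows", "arguments": {"dp": [[-0.83,-0.88,0],[-0.83,-0.88,0],[-0.83,-0.88,0],[-0.83,-0.88,0],[-0.83,-0.88,0],[-0.83,-0.88,0],[-0.83,-0.88,0],[-0.83,-0.88,0],[-0.83,-0.88,0],[-0.83,-0.88,0],[-0.83,-0.88,0],[-0.83,-0.88,0],[-0.83,-0.88,0],[-0.83,-0.88,0],[-0.83,-0.88,0],[-0.83,-0.88,0],[-0.83,-0.88,0],[-0.83,-0.88,0],[-0.83,-0.88,0],[-0.83,-0.88,0]], "rotation": [[0,0,0],[0,0,0],[0,0,0],[0,0,0],[0,0,0],[0,0,0],[0,0,0],[0,0,0],[0,0,0],[0,0,0],[0,0,0],[0,0,0],[0,0,0],[0,0,0],[0,0,0],[0,0,0],[0,0,0],[0,0,0],[0,0,0],[0,0,0]], "grip": [0.1,0.1,0.1,0.1,0.1,0.1,0.1,0.1,0.1,0.1,0.1,0.1,0.1,0.1,0.1,0.1,0.1,0.1,0.1,0.1]}}

```text
clock: 2.2
ee_pos: [0.5061, -0.0431, 0.2313]
eef_rot: [-0.43, -3.112, -0.0]
contact_force: [0.4, 0.7, -0.0]
finger_gap: 0.546
gripper_force: 0.0
```

Request:
{"name": "play_rows", "arguments": {"dp": [[-0.83,-0.88,0],[-0.83,-0.88,0],[0,0,0],[0,0,0],[0,0,0]], "rotation": [[0,0,0],[0,0,0],[0,0,0],[0,0,0],[0,0,0]], "grip": [0.1,0.1,0.1,0.1,0.1]}}

```text
clock: 2.7
ee_pos: [0.5389, -0.105, 0.2311]
eef_rot: [-0.428, -3.111, -0.001]
contact_force: [0.2, -0.1, 0.4]
finger_gap: 0.549
gripper_force: 0.0
```

```bash
cat >> h.py <<'E'
from scipy.spatial.transform import Rotation as Ro
def rel(p,s=None):
    s=s or r.read_state();R=Ro.from_rotvec(s["eef_rot"]).as_matrix()
    return (R.T@(np.array(p)-s["ee_pos"])/.03).round(3)
def info():
    s=r.read_state();R=Ro.from_rotvec(s["eef_rot"]).as_matrix()
    print("t",s["clock"].__round__(2),"p",s["ee_pos"].round(4),"rz",R[:,2].round(3),"yaw_y",np.degrees(np.arctan2(R[1,1],R[0,1])).round(2),"F",s["contact_force"].round(2),"gap",round(s["finger_gap"],3),"gf",round(s["gripper_force"],1));return s
E
python3 - <<'E'
from h import *
s=info();print(s["joint_positions"].round(2))
w=r.get_image("wrist");C=cloud(w)
save("pics/w1.png",cv2.resize(w["image"],(768,576)))
print(np.linalg.inv(w["world_to_cam"])[:3,3])
c=np.array([.574,-.172])
m=np.hypot(C[...,0]-c[0],C[...,1]-c[1])<.03
for lo,hi in((.015,.045),(.06,.075),(.08,.11)):
    X=C[m&(C[...,2]>lo)&(C[...,2]<hi)]
    if len(X)>5:print(lo,len(X),X.mean(0).round(4),X.min(0).round(4),X.max(0).round(4))
print(rel([.574,-.172,.2]))
E
```

```text
t 2.7 p [ 0.5389 -0.105   0.2311] rz [-0.001  0.001 -1.   ] yaw_y 74.32 F [ 0.21 -0.15  0.35] gap 0.549 gf 0.0
[ 0.11  0.39  0.06  1.71 -0.03  1.05  1.47]
[ 0.46701235 -0.08498328  0.37369419]
0.015 255 [ 0.562  -0.1634  0.0315] [ 0.5547 -0.1861  0.0155] [ 0.5813 -0.1545  0.045 ]
0.06 143 [ 0.5672 -0.1673  0.0702] [ 0.5618 -0.1809  0.0612] [ 0.5811 -0.161   0.075 ]
0.08 180 [ 0.5693 -0.1689  0.0916] [ 0.5651 -0.1772  0.0801] [ 0.5769 -0.1641  0.1026]
[-1.732 -1.844  1.04 ]
```

View pics/w1.png

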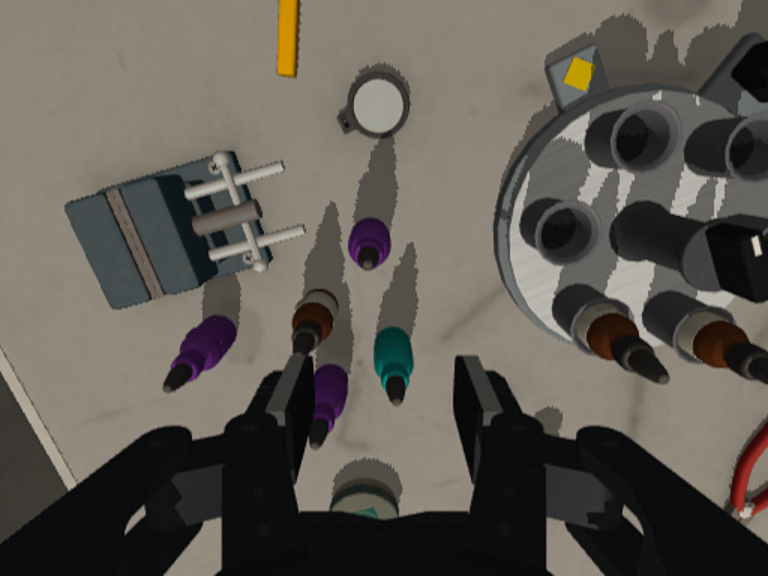

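The wrist picture shows the amber bottle at (312,320), clear of the purple ones at (368,240), (330,390) and (205,345). The load cup is at (645,137) beside the diamond at (579,74).

```bash
python3 - <<'E'
from h import *
from scipy.optimize import least_squares
for nm in("wrist","side"):
    w=r.get_image(nm);C=cloud(w);c=np.array([.574,-.172])
    m=np.hypot(C[...,0]-c[0],C[...,1]-c[1])<.03
    for lo,hi,R in((.015,.042,.0155),(.062,.0735,.010)):
        X=C[m&(C[...,2]>lo)&(C[...,2]<hi)][:,:2]
        o=least_squares(lambda p:np.hypot(*(X-p).T)-R,c,loss="soft_l1",f_scale=.001)
        print(nm,lo,len(X),o.x.round(4),np.sqrt(np.mean(o.fun**2)).round(4))
    m=(abs(C[...,2]-.0755)<.002)&(np.hypot(C[...,0]-.5043,C[...,1]-.0729)<.027)
    X=C[m][:,:2]
    if len(X)>20:
        o=least_squares(lambda p:np.hypot(*(X-p).T)-.021,[.5043,.0729],loss="soft_l1",f_scale=.001)
        print(nm,"lip",len(X),o.x.round(4),X.min(0),X.max(0))
    if nm=="wrist":
        m=(C[...,2]>.140)&(C[...,2]<.15)&(np.hypot(C[...,0]-.5752,C[...,1]-.0854)<.04)
        X=C[m][:,:2].astype(np.float32);print("knob",len(X),cv2.minAreaRect(X*1000))
print(rel([.574,-.172,.15]))
E
```

```text
wrist 0.015 222 [ 0.5714 -0.1704] 0.0005
wrist 0.062 80 [ 0.5722 -0.1711] 0.0003
wrist lip 662 [0.5015 0.0719] [0.48005033 0.05093101] [0.52335292 0.09454046]
knob 863 ((572.111572265625, 83.63119506835938), (39.79911422729492, 12.920051574707031), 7.8850417137146)
side 0.015 181 [ 0.5736 -0.1718] 0.0009
side 0.062 54 [ 0.5743 -0.1716] 0.0008
side lip 70 [0.5035 0.0703] [0.4847867  0.04958325] [0.52454261 0.09324955]
[-1.726 -1.842  2.714]
```

Request:
{"name": "play_rows", "arguments": {"dp": [[-0.844,-0.914,0],[-0.844,-0.915,0],[0,0,0.7],[0,0,0.7],[0,0,0.7],[0,0,0.7],[0,0,0.7],[0,0,0.7],[0,0,0.6],[0,0,0.5],[0,0,0.3],[0,0,0.24],[0,0,0],[0,0,0]], "rotation": [[0,0,0],[0,0,0],[0,0,0],[0,0,0],[0,0,0],[0,0,0],[0,0,0],[0,0,0],[0,0,0],[0,0,0],[0,0,0],[0,0,0],[0,0,0],[0,0,0]], "grip": [0.1,0.1,0.1,0.1,0.1,0.1,0.1,0.1,0.1,0.1,0.1,0.1,0.1,0.1]}}

```text
clock: 4.25
ee_pos: [0.5734, -0.1726, 0.0566]
eef_rot: [0.43, 3.111, -0.0]
contact_force: [0.5, 0.2, 0.6]
finger_gap: 0.551
gripper_force: 0.0
```

```bash
python3 - <<'E'
from h import *
info();print(rel([.573,-.1713,.056]))
b=r.get_image("side")
save("pics/s2.png",cv2.resize(b["image"][180:330,170:350],None,fx=3.6,fy=3.6,interpolation=cv2.INTER_CUBIC))
E
```

```text
t 4.25 p [ 0.5734 -0.1726  0.0566] rz [ 0.001 -0.    -1.   ] yaw_y 74.26 F [0.45 0.16 0.58] gap 0.551 gf 0.0
[0.025 0.04  0.02 ]
```

View pics/s2.png

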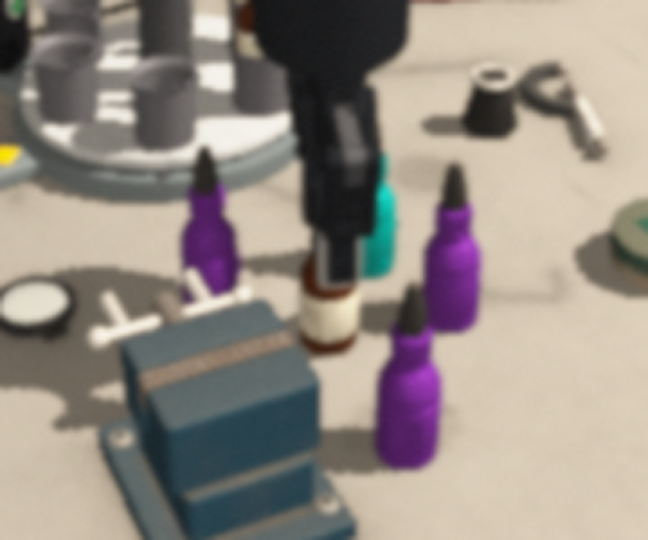

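The fingers straddle the bottle's neck at (335,250), with all neighbours clear. Closing now, then lifting.

Request:
{"name": "play_rows", "arguments": {"dp": [[0,0,0],[0,0,0],[0,0,0],[0,0,0],[0,0,0],[0,0,0],[0,0,-0.3],[0,0,-0.6],[0,0,-0.8],[0,0,-0.8],[0,0,-0.8],[0,0,-0.8],[0,0,0],[0,0,0]], "rotation": [[0,0,0],[0,0,0],[0,0,0],[0,0,0],[0,0,0],[0,0,0],[0,0,0],[0,0,0],[0,0,0],[0,0,0],[0,0,0],[0,0,0],[0,0,0],[0,0,0]], "grip": [-1,-1,-1,-1,-1,-1,-1,-1,-1,-1,-1,-1,-1,-1], "newtons": 60}}

```text
clock: 5.7
ee_pos: [0.573, -0.1728, 0.1795]
eef_rot: [0.43, 3.111, -0.0]
contact_force: [-0.5, 0.6, -0.6]
finger_gap: 0.211
gripper_force: 58.6
```

```bash
python3 - <<'E'
from h import *
from scipy.optimize import least_squares
s=info();p=s["ee_pos"]
for nm in("side","wrist"):
    b=r.get_image(nm);C=cloud(b);zf=p[2]-.056
    m=np.hypot(C[...,0]-p[0],C[...,1]-p[1])<.03
    for lo,hi in((.006,.02),(.02,.032),(.032,.043)):
        X=C[m&(C[...,2]>zf+lo)&(C[...,2]<zf+hi)][:,:2]
        if len(X)>10:
            o=least_squares(lambda q:np.hypot(*(X-q).T)-.0155,p[:2],loss="soft_l1",f_scale=.001)
            print(nm,lo,len(X),(o.x-p[:2]).round(4))
    if nm=="side":print("zmin",zf,np.nanmin(C[...,2][m&(C[...,2]>.03)]))
for q in((.504,.0725),):print(rel([*q,p[2]],s), rel([*q,.155],s))
E
```

```text
t 5.7 p [ 0.573  -0.1728  0.1795] rz [ 0.001 -0.    -1.   ] yaw_y 74.25 F [-0.54  0.59 -0.65] gap 0.211 gf 58.6
side 0.006 114 [0.0002 0.0009]
side 0.02 103 [-0.0001  0.0004]
side 0.032 99 [0.0004 0.0004]
zmin 0.12351113908438943 0.123103846241712
wrist 0.006 243 [-0.0028  0.0018]
wrist 0.02 345 [-0.003   0.0014]
wrist 0.032 404 [-0.0023  0.0014]
[ 4.433e+00  7.245e+00 -4.000e-03] [4.434 7.245 0.813]
```

Request:
{"name": "play_rows", "arguments": {"dp": [[0.442,0.72,0],[0.442,0.72,0],[0.442,0.72,0],[0.442,0.72,0],[0.442,0.72,0],[0.442,0.72,0],[0.442,0.72,0],[0.442,0.72,0],[0.442,0.72,0],[0.442,0.72,0],[0,0,0.4],[0,0,0.4],[0,0,0.2],[0,0,0],[0,0,0]], "rotation": [[0,0,0],[0,0,0],[0,0,0],[0,0,0],[0,0,0],[0,0,0],[0,0,0],[0,0,0],[0,0,0],[0,0,0],[0,0,0],[0,0,0],[0,0,0],[0,0,0],[0,0,0]], "grip": [-1,-1,-1,-1,-1,-1,-1,-1,-1,-1,-1,-1,-1,-1,-1]}}

```text
clock: 7.3
ee_pos: [0.504, 0.071, 0.1489]
eef_rot: [-0.431, -3.111, 0.0]
contact_force: [-0.7, 0.2, -0.6]
finger_gap: 0.214
gripper_force: 58.6
```

```bash
cat > m.py <<'E'
from h import *
from scipy.optimize import least_squares
s=info();p=s["ee_pos"];zf=p[2]-.056
for nm in("side","wrist","top"):
    b=r.get_image(nm);C=cloud(b)
    m=np.hypot(C[...,0]-p[0],C[...,1]-p[1])<.03
    X=C[m&(C[...,2]>zf+.006)&(C[...,2]<zf+.043)][:,:2]
    if len(X)>10:
        o=least_squares(lambda q:np.hypot(*(X-q).T)-.0155,p[:2],loss="soft_l1",f_scale=.001)
        print(nm,"bottle",len(X),o.x.round(4),(o.x-p[:2]).round(4))
    # outer wall of load cup
    m=np.hypot(C[...,0]-.5035,C[...,1]-.0715)<.03
    X=C[m&(C[...,2]>.045)&(C[...,2]<.072)][:,:2];
    X=X[np.hypot(X[:,0]-.5035,X[:,1]-.0715)>.018]
    if len(X)>10:
        o=least_squares(lambda q:np.hypot(*(X-q).T)-.0225,[.5035,.0715],loss="soft_l1",f_scale=.001)
        print(nm,"wall",len(X),o.x.round(4),np.median(abs(o.fun)).round(4))
    X=C[m&(abs(C[...,2]-.0755)<.002)][:,:2]
    if len(X)>20:
        o=least_squares(lambda q:np.clip(abs(np.hypot(*(X-q).T)-.0210)-.0015,0,1),[.5035,.0715],loss="soft_l1",f_scale=.001)
        print(nm,"lip",len(X),o.x.round(4))
    if nm!="top":save("pics/h_%s.png"%nm,cv2.resize(b["image"],(768,576)))
E
python3 m.py
```

```text
t 7.3 p [0.504  0.071  0.1489] rz [-0.001 -0.    -1.   ] yaw_y 74.23 F [-0.7   0.18 -0.6 ] gap 0.214 gf 58.6
side bottle 215 [0.5045 0.0715] [0.0005 0.0005]
side wall 163 [0.5042 0.075 ] 0.001
side lip 67 [0.5034 0.0697]
wrist bottle 961 [0.502  0.0723] [-0.002   0.0013]
wrist wall 187 [0.5052 0.0716] 0.0003
wrist lip 530 [0.5032 0.0721]
```

View pics/h_wrist.png

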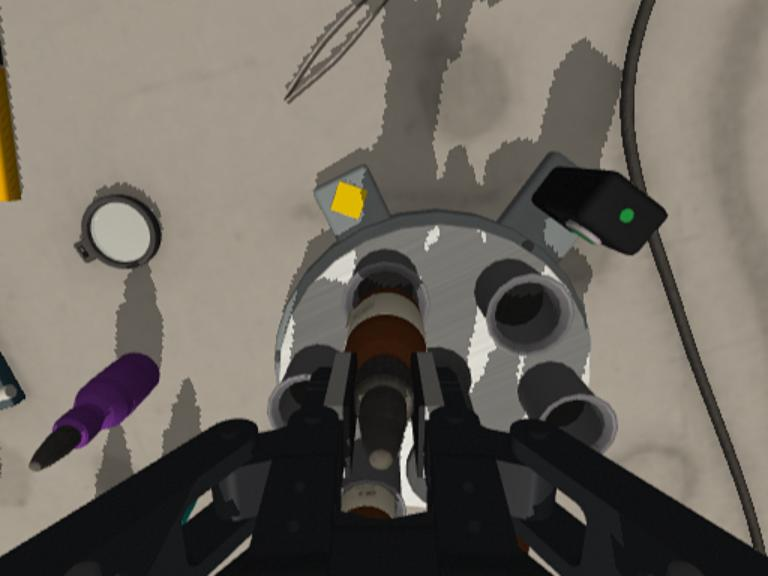

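The wrist picture shows the bottle at (385,330), hanging above the load cup by the diamond at (349,201). The reader is at (600,205). I'll shift about 1.5 mm in +x and enter gently.

Request:
{"name": "play_rows", "arguments": {"dp": [[-0.048,0.014,0],[0,0,0.2],[0,0,0.2],[0,0,0.15],[0,0,0.1],[0,0,0.06],[0,0,0]], "rotation": [[0,0,0],[0,0,0],[0,0,0],[0,0,0],[0,0,0],[0,0,0],[0,0,0]], "grip": [-1,-1,-1,-1,-1,-1,-1]}}

```text
clock: 8.15
ee_pos: [0.5053, 0.0712, 0.1275]
eef_rot: [-0.43, -3.111, 0.0]
contact_force: [-1.6, -0.0, 0.0]
finger_gap: 0.212
gripper_force: 58.6
```

```bash
python3 m.py
```

```text
t 8.15 p [0.5053 0.0712 0.1275] rz [-0.001 -0.    -1.   ] yaw_y 74.26 F [-1.58 -0.01  0.03] gap 0.212 gf 58.6
side bottle 214 [0.5053 0.0716] [0.     0.0004]
side wall 126 [0.5046 0.0752] 0.0008
side lip 56 [0.5061 0.0749]
wrist bottle 977 [0.5029 0.0725] [-0.0024  0.0014]
wrist wall 263 [0.5052 0.0715] 0.0003
wrist lip 740 [0.504  0.0719]
```

Request:
{"name": "play_rows", "arguments": {"dp": [[0,0,0.05],[0,0,0.05],[0,0,0.05],[0,0,0]], "rotation": [[0,0,0],[0,0,0],[0,0,0],[0,0,0]], "grip": [-1,-1,-1,-1]}}

```text
clock: 8.7
ee_pos: [0.5052, 0.0711, 0.1229]
eef_rot: [-0.43, -3.111, 0.001]
contact_force: [-1.6, -0.7, -1.5]
finger_gap: 0.208
gripper_force: 58.6
```

Request:
{"name": "play_rows", "arguments": {"dp": [[0,0,0.06],[0,0,0.06],[0,0,0.06],[0,0,0.06],[0,0,0]], "rotation": [[0,0,0],[0,0,0],[0,0,0],[0,0,0],[0,0,0]], "grip": [-1,-1,-1,-1,-1]}}

```text
clock: 9.2
ee_pos: [0.5054, 0.0712, 0.1157]
eef_rot: [-0.43, -3.111, 0.0]
contact_force: [-1.5, -1.6, -0.3]
finger_gap: 0.211
gripper_force: 58.6
```

Request:
{"name": "play_rows", "arguments": {"dp": [[0,0,0.05],[0,0,0.05],[0,0,0.05],[0,0,0]], "rotation": [[0,0,0],[0,0,0],[0,0,0],[0,0,0]], "grip": [-1,-1,-1,-1]}}

```text
clock: 9.6
ee_pos: [0.5054, 0.0712, 0.1113]
eef_rot: [-0.43, -3.112, 0.0]
contact_force: [-1.9, -1.4, -0.9]
finger_gap: 0.206
gripper_force: 58.6
```

Request:
{"name": "play_rows", "arguments": {"dp": [[0,0,0.05],[0,0,0.05],[0,0,0]], "rotation": [[0,0,0],[0,0,0],[0,0,0]], "grip": [-1,-1,-1]}}

```text
clock: 9.9
ee_pos: [0.5054, 0.0713, 0.1083]
eef_rot: [-0.43, -3.112, 0.0]
contact_force: [-2.3, -0.1, -1.0]
finger_gap: 0.214
gripper_force: 58.7
```

Request:
{"name": "play_rows", "arguments": {"dp": [[0,0,0.05],[0,0,0.05],[0,0,0]], "rotation": [[0,0,0],[0,0,0],[0,0,0]], "grip": [-1,-1,-1]}}

```text
clock: 10.2
ee_pos: [0.5055, 0.0712, 0.1056]
eef_rot: [-0.43, -3.112, 0.0]
contact_force: [-3.1, 0.4, 3.5]
finger_gap: 0.21
gripper_force: 59.0
```

Seat felt at about z = 0.107 (Fz up by about 4 N). I'm pressing about 2.2 mm more, with a small sideways relief.

Request:
{"name": "play_rows", "arguments": {"dp": [[0.016,-0.005,0.03],[0,0,0.02],[0,0,0]], "rotation": [[0,0,0],[0,0,0],[0,0,0]], "grip": [-1,-1,-1]}}

```text
clock: 10.5
ee_pos: [0.5054, 0.0713, 0.1047]
eef_rot: [0.43, 3.111, 0.001]
contact_force: [-4.6, -0.9, 7.3]
finger_gap: 0.214
gripper_force: 59.4
```

Request:
{"name": "play_rows", "arguments": {"dp": [[0.02,0,0.03],[0,0,0.012],[0,0,0],[0,0,0]], "rotation": [[0,0,0],[0,0,0],[0,0,0],[0,0,0]], "grip": [-1,-1,-1,-1]}}

```text
clock: 10.9
ee_pos: [0.5053, 0.0714, 0.1038]
eef_rot: [0.43, 3.11, 0.001]
contact_force: [-3.7, -0.6, 11.0]
finger_gap: 0.212
gripper_force: 59.7
```

```bash
python3 - <<'E'
from h import *
s=info();print(s["ft_torque"])
F=[]
for i in range(4):
    r.get_image("top");F.append(r.read_state()["contact_force"])
print(np.mean(F,0))
E
```

```text
t 10.9 p [0.5053 0.0714 0.1038] rz [ 0.002  0.    -1.   ] yaw_y 74.25 F [-3.67 -0.61 11.01] gap 0.212 gf 59.7
[-0.33631333  0.9895285  -0.00618705]
[-4.02106863 -1.18221887  9.87088982]
```

Request:
{"name": "play_rows", "arguments": {"dp": [[0,0,0.013],[0,0,0],[0,0,0],[0,0,0]], "rotation": [[0,0,0],[0,0,0],[0,0,0],[0,0,0]], "grip": [-1,-1,-1,-1]}}

```text
clock: 11.5
ee_pos: [0.5053, 0.0714, 0.1035]
eef_rot: [0.43, 3.11, 0.001]
contact_force: [-4.1, -1.2, 11.4]
finger_gap: 0.213
gripper_force: 59.9
```

```bash
python3 - <<'E'
from h import *
info()
F=[]
for i in range(4):
    r.get_image("top");F.append(r.read_state()["contact_force"])
print(np.mean(F,0))
E
```

```text
t 11.5 p [0.5053 0.0714 0.1035] rz [ 0.002  0.    -1.   ] yaw_y 74.25 F [-4.12 -1.24 11.39] gap 0.213 gf 59.9
[-4.29745719 -0.87017945 11.86087857]
```

Net press is about 12 N, steady. Letting go and rising.

Request:
{"name": "play_rows", "arguments": {"dp": [[0,0,0],[0,0,0],[0,0,0],[0,0,0],[0,0,-0.2],[0,0,-0.5],[0,0,-0.7],[0,0,-0.7],[0,0,-0.7],[0,0,-0.6],[0,0,0],[0,0,0]], "rotation": [[0,0,0],[0,0,0],[0,0,0],[0,0,0],[0,0,0],[0,0,0],[0,0,0],[0,0,0],[0,0,0],[0,0,0],[0,0,0],[0,0,0]], "grip": [0,0,0,0,0,0,0,0,0,0,0,0]}}

```text
clock: 12.9
ee_pos: [0.5045, 0.0714, 0.2046]
eef_rot: [0.43, 3.111, 0.0]
contact_force: [-1.0, -0.0, -0.1]
finger_gap: 0.501
gripper_force: 0.0
```

```bash
python3 - <<'E'
from h import *
from scipy.optimize import least_squares
s=info()
for nm in("top","wrist"):
    b=r.get_image(nm);C=cloud(b)
    m=np.hypot(C[...,0]-.505,C[...,1]-.0715)<.03
    X=C[m&(C[...,2]>.08)&(C[...,2]<.17)]
    print(nm,len(X),X.mean(0).round(4) if len(X) else "",X[:,2].max() if len(X) else "")
    m=(C[...,2]>.141)&(C[...,2]<.15)&(np.hypot(C[...,0]-.5752,C[...,1]-.0854)<.03)
    X=C[m][:,:2].astype(np.float32)
    if len(X)>5:print("knob",len(X),cv2.minAreaRect(X*1000),X.min(0),X.max(0))
save("pics/h3.png",cv2.resize(b["image"],(768,576)))
E
```

```text
t 12.9 p [0.5045 0.0714 0.2046] rz [ 0.001  0.    -1.   ] yaw_y 74.26 F [-1.   -0.04 -0.07] gap 0.501 gf 0.0
top 0  
wrist 1325 [0.4963 0.0744 0.1151] 0.15279600632459592
knob 565 ((571.72509765625, 84.0522689819336), (39.54706954956055, 11.934380531311035), 7.4856367111206055) [0.5518029  0.07615599] [0.5913785  0.08828735]
```

View pics/h3.png

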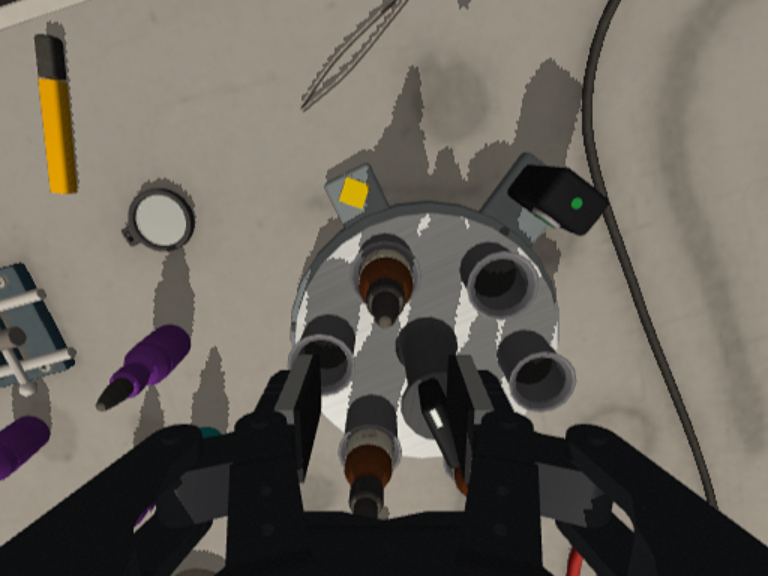

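The bottle stands in the load pocket at (385,290) and is let go. Its top is at 0.153 m, so the foot is about 25 mm below the lip. The knob's white dot is at (437,410). Next I align the fingers across the knob bar and move over the axis.

Request:
{"name": "play_rows", "arguments": {"dp": [[0,0,0],[0,0,0],[0,0,0],[0,0,0],[0,0,0],[-0.6,0,0],[-0.6,0,0],[-0.6,0.035,0],[-0.581,0,0],[0,0,0],[0,0,0]], "rotation": [[0,0,-0.05],[0,0,-0.05],[0,0,-0.05],[0,0,-0.052],[0,0,0],[0,0,0],[0,0,0],[0,0,0],[0,0,0],[0,0,0],[0,0,0]], "grip": [0,0,0,0,0,0,0,0,0,0,0]}}

```text
clock: 14.1
ee_pos: [0.5743, 0.0829, 0.2035]
eef_rot: [0.23, -3.131, 0.0]
contact_force: [-1.6, 0.4, 0.4]
finger_gap: 0.499
gripper_force: 0.0
```

```bash
python3 - <<'E'
from h import *
s=info();print(s["joint_positions"].round(2))
print(rel([.575,.083,.121]))
w=r.get_image("wrist");C=cloud(w)
m=(C[...,2]>.141)&(C[...,2]<.15)&(np.hypot(C[...,0]-.5752,C[...,1]-.0854)<.03)
X=C[m][:,:2].astype(np.float32)
if len(X)>5:print("knob",len(X),cv2.minAreaRect(X*1000))
E
```

```text
t 14.1 p [0.5743 0.0829 0.2035] rz [-0.002 -0.    -1.   ] yaw_y 98.39 F [-1.6   0.39  0.36] gap 0.499 gf 0.0
[-0.15  0.46 -0.05  1.66  0.03  1.02  1.5 ]
[-2.900e-02  1.000e-03  2.751e+00]
knob 911 ((572.0958251953125, 84.42430877685547), (39.21784210205078, 11.981584548950195), 8.8817720413208)
```

Request:
{"name": "play_rows", "arguments": {"dp": [[0,0,0.5],[0,0,0.5],[0,0,0.5],[0,0,0.5],[0,0,0.4],[0,0,0.2],[0,0,0.13],[0,0,0],[0,0,0],[0,0,0],[0,0,0],[0,0,0],[0,0,0],[0,0,0]], "rotation": [[0,0,0],[0,0,0],[0,0,0],[0,0,0],[0,0,0],[0,0,0],[0,0,0],[0,0,0],[0,0,0],[0,0,0],[0,0,0],[0,0,0],[0,0,0],[0,0,0]], "grip": [0,0,0,0,0,0,0,0,-1,-1,-1,-1,-1,-1], "newtons": 40}}

```text
clock: 15.55
ee_pos: [0.5752, 0.0843, 0.1233]
eef_rot: [-0.234, 3.132, 0.002]
contact_force: [-2.4, 4.4, 6.6]
finger_gap: 0.133
gripper_force: 40.6
```

Request:
{"name": "play_rows", "arguments": {"dp": [[0,0.03,-0.05],[0,0,0]], "rotation": [[0,0,0],[0,0,0]], "grip": [-1,-1]}}

```text
clock: 15.75
ee_pos: [0.5752, 0.0843, 0.1233]
eef_rot: [-0.233, 3.133, 0.001]
contact_force: [2.6, 4.2, -7.9]
finger_gap: 0.133
gripper_force: 40.6
```

Request:
{"name": "play_rows", "arguments": {"dp": [[0,0,0],[0,0,0],[0,0,0],[0,0,0],[0,0,0],[0,0,0],[0,0,0],[0,0,0],[0,0,0],[0,0,0]], "rotation": [[0,0,0.025],[0,0,0.025],[0,0,0.025],[0,0,0.025],[0,0,0.025],[0,0,0.025],[0,0,0],[0,0,0],[0,0,0],[0,0,0]], "grip": [-1,-1,-1,-1,-1,-1,-1,-1,-1,-1]}}

```text
clock: 16.75
ee_pos: [0.5751, 0.084, 0.1234]
eef_rot: [0.257, 3.131, -0.0]
contact_force: [3.8, 4.3, -10.5]
finger_gap: 0.131
gripper_force: 40.5
```

```bash
python3 - <<'E'
from h import *
s=info();print(s["joint_positions"].round(2),s["ft_torque"].round(2))
E
```

```text
t 16.75 p [0.5751 0.084  0.1234] rz [ 0. -0. -1.] yaw_y 80.63 F [  3.8    4.34 -10.51] gap 0.131 gf 40.5
[-0.21  0.54  0.04  1.77 -0.03  0.83  1.24] [ 0.73 -0.93  0.34]
```

Request:
{"name": "play_rows", "arguments": {"dp": [[0,0,0.03],[0,0,0],[0,0,0],[0,0,0],[0,0,0],[0,0,0],[0,0,0],[0,0,0],[0,0,0],[0,0,0],[0,0,0],[0,0,0],[0,0,0],[0,0,0],[0,0,0],[0,0,0],[0,0,0],[0,0,0]], "rotation": [[0,0,0.025],[0,0,0.025],[0,0,0.025],[0,0,0.025],[0,0,0.025],[0,0,0.025],[0,0,0.025],[0,0,0.025],[0,0,0.025],[0,0,0.025],[0,0,0.025],[0,0,0.025],[0,0,0.025],[0,0,0.025],[0,0,0],[0,0,0],[0,0,0],[0,0,0]], "grip": [-1,-1,-1,-1,-1,-1,-1,-1,-1,-1,-1,-1,-1,-1,-1,-1,-1,-1]}}

```text
clock: 18.55
ee_pos: [0.5748, 0.0835, 0.1233]
eef_rot: [1.364, 2.83, -0.0]
contact_force: [-0.1, 1.8, 0.2]
finger_gap: 0.13
gripper_force: 41.7
```

```bash
python3 - <<'E'
from h import *
s=info();print(s["ft_torque"].round(2))
C=cloud(r.get_image("top"))
m=(C[...,2]>.08)&(C[...,2]<.16)&(np.hypot(C[...,0]-.529,C[...,1]-.1405)<.025)
X=C[m];print(len(X),X.mean(0) if len(X) else "")
E
```

```text
t 18.55 p [0.5748 0.0835 0.1233] rz [-0. -0. -1.] yaw_y 38.54 F [-0.13  1.85  0.21] gap 0.13 gf 41.7
[ 0.15 -0.    0.06]
0
```

The wheel has turned 60° and the torque is near zero. Opening and rising.

Request:
{"name": "play_rows", "arguments": {"dp": [[0,0,0],[0,0,0],[0,0,0],[0,0,0],[0,0,-0.2],[0,0,-0.5],[0,0,-0.7],[0,0,-0.7],[0,0,-0.7],[0,0,-0.7],[0,0,0],[0,0,0]], "rotation": [[0,0,0],[0,0,0],[0,0,0],[0,0,0],[0,0,0],[0,0,0],[0,0,0],[0,0,0],[0,0,0],[0,0,0],[0,0,0],[0,0,0]], "grip": [-0.2,-0.2,-0.2,-0.2,-0.2,-0.2,-0.2,-0.2,-0.2,-0.2,-0.2,-0.2]}}

```text
clock: 19.8
ee_pos: [0.5749, 0.0838, 0.2285]
eef_rot: [1.365, 2.829, 0.001]
contact_force: [-0.6, -0.5, -0.1]
finger_gap: 0.399
gripper_force: 0.0
```

```bash
python3 - <<'E'
from h import *
from scipy.optimize import least_squares
s=info()
w=r.get_image("wrist");C=cloud(w)
m=(C[...,2]>.141)&(C[...,2]<.15)&(np.hypot(C[...,0]-.5735,C[...,1]-.084)<.03)
X=C[m][:,:2].astype(np.float32);print("knob",len(X),cv2.minAreaRect(X*1000))
q0=np.array([.529,.1405])
m=np.hypot(*(C[...,:2]-q0).transpose(2,0,1))<.03
print("top z",np.nanmax(C[...,2][m]))
X=C[m&(C[...,2]>.08)&(C[...,2]<.094)][:,:2]
if len(X)>10:print("body",len(X),least_squares(lambda q:np.hypot(*(X-q).T)-.0155,q0).x)
X=C[m&(C[...,2]>.1125)&(C[...,2]<.1245)][:,:2]
if len(X)>10:print("cap",len(X),least_squares(lambda q:np.hypot(*(X-q).T)-.010,q0).x)
save("pics/end.png",cv2.resize(w["image"],(768,576)))
E
```

```text
t 19.8 p [0.5749 0.0838 0.2285] rz [ 0.001  0.    -1.   ] yaw_y 38.5 F [-0.6  -0.51 -0.05] gap 0.399 gf 0.0
knob 739 ((572.3477783203125, 84.94874572753906), (11.527885437011719, 39.39290237426758), 38.83671188354492)
top z 0.1539279211898187
body 17 [0.52734311 0.1408065 ]
cap 97 [0.52738051 0.14021964]
```

View pics/end.png

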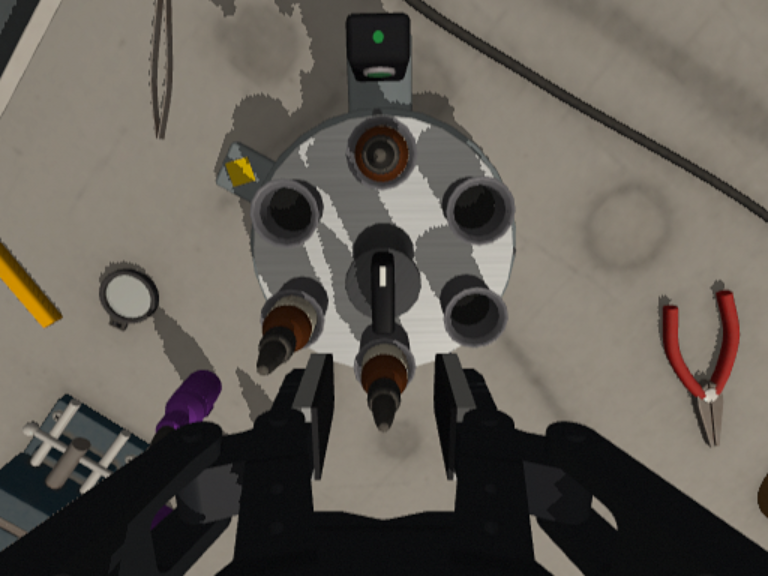

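The bottle stands upright in its cup at (380,150), directly in front of the reader at (378,45). The knob bar has turned 60° and nothing is being touched, so I'm handing in.

```bash
python3 -c "
from rig import r
print(r.job_done())"
```

```text
the job is handed in; nothing more can be done
None
```

I pressed the amber bottle onto the sprung seat in the load pocket with about 12 N and let it go. I then turned the wheel one click clockwise, so the bottle stands upright in front of the reader, and handed the job in at about 20 s; no verdict came back.

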